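# Make up two dental-lab case pans

## Robot

A 6-joint arm with a two-finger parallel gripper is mounted at the origin on the work surface. World frame = base frame: x ahead of the robot, y to its left, z up, the work surface at z = 0. Lengths are in m, angles in degrees, forces in N, time in s.
With the tool pointing down it reaches from about 0.4 to 0.825 m from the base axis. Payload 7 kg.
Tool frame: the origin (TCP) lies midway between the tips of the shut fingers; the grasp point (between the pads) lies 19 mm behind it; z points along the fingers, x is the direction in which the jaws open and shut, and the axes are right-handed (so a half turn about z gives the same grasp; the last joint's range is limited). The gripper opens to 88 mm and grips with 3 to 60 N. Pads are 19 mm wide; open, the fingers measure 130 mm over their backs; the gripper's body (78 mm by 193 mm) begins 47 mm behind the grasp point.
Start: joints at [83.428, 20.546, 0.682, 0, -70.136, -16.507], TCP at [0.265, 0.621, 0.227] pointing down, gripper open.
Joint ranges: [-176.03, 176.03], [-82.01, 121.73], [-58.28, 71.71], [-173.87, 95.51], [-174.79, -0.11], [-173.66, 173.66]. Speed limits (degrees/s): [136.94, 136.94, 172.46, 180, 180, 180].

## Interface

Orientations are given as [roll, pitch, yaw] about the fixed x, y, z axes, in that order (R = Rz(yaw) Ry(pitch) Rx(roll)).
In Python, from plant import * gives the robot as it stands. The module is installed in compiled form; this text tells all that it offers.
- The arm moves only by the shell command python3 -m pendant 'ROWS' [OPENING]. ROWS is JSON, a list that holds one entry, the list of rows, each a list of 6 numbers: the shift along the world's x, y, z in mm, then the turn, a rotation vector about the world's x, y, z in degrees. A call has 1 to 10 rows; each row is the pose to reach, as a shift and turn from the pose commanded when the call began; what a row does not reach only later rows make up. A row lasts 1/8 s, in which the tool goes at most 62.5 mm and 10.7 degrees, less where a joint would pass 70% of its speed; a pose out of reach is approached as far as the arm can. A call with a gripper value outside its range is refused whole. OPENING is the closure, from -1 (fully open) to 1 (shut), set as the call begins (- or left out, the last holds). The fingers move at their own pace and stop on an object; the grip force is fixed at half the most. Time passes only in rows, so rows that repeat a pose let the fingers close. It gives the time, the measured TCP pose, the force and the opening at its end, in the units of the state.
- get_obs(): the state, without advancing time (a new reading comes with each control period).
- snapshot(name): name is "scene" or "top" or "wrist"; returns a dict with "pixels" (480x640x3 uint8, red, green, blue), "depth" (480x640 float32, m along the optical axis (not along the pixel's ray), 0 where there is no reading), "fx", "fy", "cx", "cy" (pixels), "dist" ([k1, k2, p1, p2, k3] as OpenCV has them; the pictures are not rectified), "pose" (4x4, takes a point from camera to world coordinates); the wrist camera has in their place "tool_from_camera" (4x4, takes a point from camera to tool coordinates, whose origin is the TCP and whose axes are the tool frame's). Camera axes: x right, y down, z forward; pixel columns grow to the right and rows downward; lengths in m; the calibration is good to about 2 mm. A picture is of the moment at which its call begins: read the wrist's pose just before it.
- close_job(): hands the job in, once; it reports no verdict.
The state is a dict: "clock": time; "joint_pos": joint angles; "qvel": joint speeds; "tau": joint torques, N m; "tool_pos": TCP position; "orientation": TCP orientation; "force": force on the tool from outside, world axes, zero at the start; "moment": the same for the moment, N m; "opening": finger opening in m.
Only numpy, scipy, OpenCV 4.12 (cv2) and the standard library are available. Lean on these libraries where they do the work, as an engineer would, in place of code of your own. Each camera call takes 0.05 s, during which the arm holds its last target. There are 200 camera calls.

## Task

Make up the two case pans from the things standing round them. The wide three-compartment pan gets the full-arch plaster model in its big compartment and the tall dropper bottle and the steel-capped jar in its two small ones, one each, either way round; the narrow two-compartment pan gets the short quadrant model in the longer compartment and the squat white jar in the other. Stand everything flat on the pan floors, models teeth up and set down gently, bottle and jars kept upright all the way, and leave the water glass, the bur block and the mixing dish alone.

Things in the scene. Friction and masses are not known exactly. Their poses are not given: they have to be found in the camera images.
- pan_wide: Wide blue plastic case pan, 142 (x) by 167 mm (y), fixed. Origin: centre of underside. Floor 4 mm thick; walls 3 mm thick, 20 mm high; dividers 3 mm thick, 16 mm high (heights from the table). Three compartments: big one 136 (x) by 92 mm (y) inside, centre x 0, y -34.5 mm; two small ones about 66 by 66 mm, centres x -34.5 and +34.5, y +47.5 mm. Blank paper ticket outside its +y end wall.
- pan_narrow: Narrow blue plastic case pan, 90 (x) by 199 mm (y), fixed. Origin: centre of underside. Floor 4 mm thick; walls 3 mm thick, 20 mm high; divider 3 mm thick, 16 mm high (heights from the table). Two compartments: the longer 84 (x) by 124 mm (y) inside, centre x 0, y -34.5 mm; the other 84 (x) by 66 mm (y), centre x 0, y +63.5 mm. Blank paper ticket outside its +y end wall.
- arch_model: Cream plaster model of a full dental arch (horseshoe of 14 teeth) on a D-shaped base: 60 mm wide (y), 53 mm deep (flat heel at x -25, round front at x +28 mm), 29 mm high, base alone 16 mm. Sides flat, parallel, 60 mm apart from x -25 to -2 mm: grip there across y, low on the base. About 0.12 kg. Origin: underside, midway between the sides, z up through the teeth. Starts teeth up.
- quadrant_model: Cream plaster model of a quarter mouth (one short row of 7 teeth) on a straight bar-shaped base: 60 mm long (x), 26 mm wide (y), 29 mm high, base alone 18 mm, with flat sides to grip across y. About 0.06 kg. Origin: centre of the underside, z up through the teeth. Starts teeth up.
- dropper_bottle: Tall slim white plastic dropper bottle with a paper label: body 28 mm in diameter up to 52 mm, then shoulder and pointed cap (17 mm in diameter), 82 mm high in all, about 0.045 kg. Closed, rigid. Origin: centre of the underside, z up.
- steel_cap_jar: Round white jar with a bright steel cap: 40 mm in diameter, 58 mm high (the cap is the top 18 mm), about 0.11 kg. Origin: centre of the underside, z up.
- squat_jar: Low round white jar with a ribbed white lid and a small round paper spot on top: 46 mm in diameter over the lid, 34 mm high (the lid is the top 14 mm; the part below is 43 mm in diameter), about 0.06 kg. Origin: centre of the underside, z up.
- water_glass: Bystander: open green glass tumbler, 72 mm in diameter at the rim, 75 mm high, empty, stands among the stock. Origin: centre of the underside. Leave where it is.
- bur_block: Bystander: brown wooden block 110 (x) by 70 (y) by 38 mm with steel burs standing in it up to 63 mm high, outside the stock on the left. Origin: centre of the underside. Leave where it is.
- mixing_dish: Bystander: shallow white ceramic bowl, 72 mm in diameter, 22 mm high, outside the stock on the right. Origin: centre of the underside. Leave where it is.
Things that resemble listed ones, but are neither listed nor needed, are in the scene too. Leave any orange look-alike of the dropper_bottle alone. What is shaped like the squat_jar but purple is not meant.

How it is judged (in metres and radians):
At the end, for the whole second after the job is handed in: Each of the five stands at rest in its compartment as the goal says, released, on the pan floor (underside under 4 mm above it), within 0.1 rad of upright, models teeth up. Glass, bur block and dish within 30 mm of where they stood, not tipped (x of arch_model in the frame of pan_wide between -0.045 and 0.045 m and y of arch_model in the frame of pan_wide between -0.0625 and -0.0065 m and x of quadrant_model in the frame of pan_narrow between -0.031 and 0.031 m and y of quadrant_model in the frame of pan_narrow between -0.0865 and 0.0175 m and x of squat_jar in the frame of pan_narrow between -0.022 and 0.022 m and y of squat_jar in the frame of pan_narrow between 0.0495 and 0.0775 m and (((x of dropper_bottle in the frame of pan_wide between 0.0125 and 0.0565 m and y of dropper_bottle in the frame of pan_wide between 0.0255 and 0.0695 m) and (x of steel_cap_jar in the frame of pan_wide between -0.0565 and -0.0125 m and y of steel_cap_jar in the frame of pan_wide between 0.0255 and 0.0695 m)) or ((x of dropper_bottle in the frame of pan_wide between -0.0565 and -0.0125 m and y of dropper_bottle in the frame of pan_wide between 0.0255 and 0.0695 m) and (x of steel_cap_jar in the frame of pan_wide between 0.0125 and 0.0565 m and y of steel_cap_jar in the frame of pan_wide between 0.0255 and 0.0695 m))) and z of arch_model in the frame of pan_wide between 0 and 0.008 m and angle between each of arch_model, quadrant_model, dropper_bottle, steel_cap_jar, squat_jar's own z axis and vertical below 0.1 rad and linear speed of each of arch_model, quadrant_model, dropper_bottle, steel_cap_jar, squat_jar below 0.02 m/s and angular speed of each of arch_model, quadrant_model, dropper_bottle, steel_cap_jar, squat_jar below 0.2 rad/s and z of quadrant_model in the frame of pan_narrow between 0 and 0.008 m and z of dropper_bottle in the frame of pan_wide between 0 and 0.008 m and z of steel_cap_jar in the frame of pan_wide between 0 and 0.008 m and z of squat_jar in the frame of pan_narrow between 0 and 0.008 m); the robot touches nothing.
It fails at once if the water glass, bur block or mixing dish is pushed away (more than 30 mm) or tipped over ((distance of water_glass from where it was at the start of the episode above 0.03 m or angle between water_glass's own z axis and vertical above 0.5 rad) or (distance of bur_block from where it was at the start of the episode above 0.03 m or angle between bur_block's own z axis and vertical above 0.5 rad) or (distance of mixing_dish from where it was at the start of the episode above 0.03 m or angle between mixing_dish's own z axis and vertical above 0.5 rad)).
It fails at once if a plaster model is dropped (falls free for more than about 30 mm: over 0.8 m/s and out of the fingers) ((linear speed of arch_model above 0.8 m/s and contact force between the fingers and arch_model below 0.05 N) or (linear speed of quadrant_model above 0.8 m/s and contact force between the fingers and quadrant_model below 0.05 N)).
It fails at once if the bottle or a jar is tipped more than 45 degrees (angle between any of dropper_bottle, steel_cap_jar, squat_jar's own z axis and vertical above 0.785 rad).
It also fails if it takes over 128 s, if anything falls off the work surface, if the arm or the gripper's body presses on something with over 40 N, if the wrist force passes 120 N, or if a joint passes its speed limit or range.

## Working session

There is one attempt and no reset: what is moved stays moved. The work goes in short steps, Python scripts to look and compute and a shell command to move; the robot and the scene stay as the last step left them, time stands still between calls to the robot, and variables do not carry over. Pictures are saved under pics/ and viewed, about 12 in all and at most 16, crops included, and the job is handed in when it is done.

```bash
mkdir -p pics
cat > h.py <<'E'
import numpy as np, cv2
from plant import *
def save(name,s): cv2.imwrite(f'pics/{name}.png',cv2.cvtColor(s['pixels'],cv2.COLOR_RGB2BGR))
def world(s,T=None):
    T=s['pose'] if T is None else T
    K=np.array([[s['fx'],0,s['cx']],[0,s['fy'],s['cy']],[0,0,1]])
    u,v=np.meshgrid(np.arange(640.),np.arange(480.))
    p=cv2.undistortPoints(np.stack([u,v],-1).reshape(-1,1,2),K,np.array(s['dist'])).reshape(480,640,2)
    d=s['depth'][...,None]
    P=np.concatenate([p*d,d],-1)
    W=P@np.array(T)[:3,:3].T+np.array(T)[:3,3]
    W[s['depth']==0]=np.nan
    return W
E
python3 - <<'E'
from h import *
o=get_obs();print(o)
for n in('top','scene'):
    s=snapshot(n);save(n,s);W=world(s);np.save(n+'.npy',W);np.save(n+'_px.npy',s['pixels']);print(n,s['pose'],s['fx'],np.isnan(W[...,0]).mean())
W=np.load('top.npy')
print(W[::80,::80].round(3).tolist())
E
```

```text
{'clock': 0.0, 'joint_pos': array([ 8.34296438e+01,  2.05900276e+01,  6.31347268e-01, -2.15939842e-02,
       -7.01343158e+01, -1.65076217e+01]), 'qvel': array([ 0.04236765, -0.00326514, -0.09400648, -0.11652522, -0.01399044,
        0.01972935]), 'tau': array([ 1.35931070e-03, -5.82722855e+01,  2.93055564e+01,  6.99740767e+00,
        6.90290850e-03, -1.36928497e-04]), 'tool_pos': array([0.26440317, 0.62050898, 0.2256155 ]), 'orientation': array([-1.79993036e+02, -9.49315562e-02, -1.13085338e+02]), 'force': array([0.53673725, 0.74260242, 0.02796712]), 'moment': array([0.0306873 , 0.00188684, 0.01683557]), 'opening': 0.08782988158709283}
top [[ 8.39434844e-03 -9.96353316e-01  8.49093896e-02  3.95787824e-01]
 [-9.99913752e-01 -7.50589958e-03  1.07773299e-02  1.80500444e-04]
 [-1.01007070e-02 -8.49925349e-02 -9.96330389e-01  1.55681556e+00]
 [ 0.00000000e+00  0.00000000e+00  0.00000000e+00  1.00000000e+00]] 601.5225626394197 0.004117838541666667
scene [[-0.51067692  0.74016627 -0.43745055  1.05336137]
 [ 0.8596731   0.43183955 -0.27290432  0.30662855]
 [-0.01308613 -0.51543041 -0.85683
[... 548 characters left out ...]
438, 0.001], [0.735, 0.226, -0.001], [0.736, 0.015, 0.001], [0.737, -0.196, 0.001], [0.74, -0.407, -0.001], [0.741, -0.618, 0.007]], [[0.512, 0.82, 0.081], [0.52, 0.644, 0.003], [0.522, 0.431, 0.001], [0.521, 0.218, 0.024], [0.525, 0.013, 0.003], [0.527, -0.195, -0.005], [0.528, -0.403, 0.002], [0.528, -0.609, 0.015]], [[0.326, 0.669, 0.337], [0.311, 0.638, -0.002], [0.314, 0.426, -0.0], [0.317, 0.217, 0.004], [0.319, 0.011, 0.005], [0.32, -0.195, -0.006], [0.322, -0.399, 0.009], [0.322, -0.609, 0.004]], [[0.099, 0.846, 0.001], [0.106, 0.628, 0.006], [0.109, 0.421, -0.003], [0.113, 0.214, 0.001], [0.116, 0.01, 0.006], [0.116, -0.195, -0.003], [0.118, -0.399, 0.001], [0.116, -0.608, -0.003]]]
```

View pics/top.png

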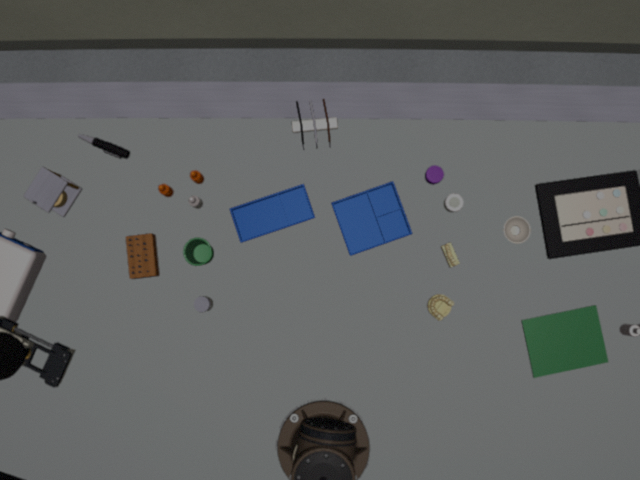

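View pics/scene.png

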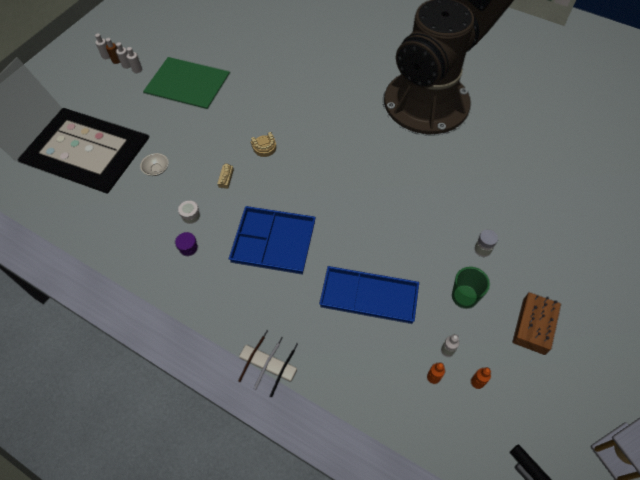

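Candidates (top view): the dropper bottle is the white one at (195,202); the orange ones at (165,189) and (196,176) are not wanted. The squat jar is the white one at (454,203), not the purple one at (434,174). The steel-cap jar is at (203,304), the quadrant at (451,255) and the arch at (440,306). The pans are at (272,213) narrow and (371,218) wide, with the +y ends to the right. The glass is at (198,251), the bur block at (141,256) and the dish at (516,230).

Run:
```python
from h import *
s=snapshot('top');K=np.array([[s['fx'],0,s['cx']],[0,s['fy'],s['cy']],[0,0,1]]);T=s['pose'];D=np.array(s['dist'])
px=s['pixels'];W=world(s)
def ray(uv,z):
    p=cv2.undistortPoints(np.float64(uv).reshape(-1,1,2),K,D).reshape(-1,2)
    d=np.c_[p,np.ones(len(p))]@T[:3,:3].T;c=T[:3,3]
    return c+d*((z-c[2])/d[:,2])[:,None]
hsv=cv2.cvtColor(px,cv2.COLOR_RGB2HSV)
m=((hsv[...,0]>105)&(hsv[...,0]<130)&(hsv[...,1]>150)).astype(np.uint8)
n,l,st,ce=cv2.connectedComponentsWithStats(m)
for i in range(1,n):
    if st[i,4]>1000 and 200<ce[i,0]<450:
        c=max(cv2.findContours((l==i).astype(np.uint8),0,1)[0],key=len).reshape(-1,2)
        P=ray(c,.018)[:,:2].astype(np.float32)*1000
        r=cv2.minAreaRect(P);print('pan',ce[i],r,cv2.boxPoints(r).round().tolist())
for nm,(u,v,h,z) in dict(bottle=(195,202,12,.082),steel=(203,304,11,.058),squat=(454,203,12,.034),quad=(451,255,15,.029),arch=(440,306,16,.029),glass=(198,251,17,.075),bur=(141,256,25,.06),dish=(516,230,17,.022),purple=(434,174,12,.034)).items():
    w=W[v-h:v+h+1,u-h:u+h+1].reshape(-1,3)
    w=w[w[:,2]>.011]
    r=cv2.minAreaRect(w[:,:2].astype(np.float32)*1000)
    t=w[w[:,2]>np.percentile(w[:,2],60)]
    print(nm,len(w),'ray',ray([u,v],z)[0,:2].round(3),'mean',w.mean(0).round(3),'top',t.mean(0).round(3),[np.round(q,1) for q in r],'zmax',np.percentile(w[:,2],95).round(3))
c=np.vstack([np.hstack([cv2.resize(px[a:b,e:f],(400,300),interpolation=2) for a,b,e,f in q]) for q in [((160,235,150,250),(235,310,150,250)),((160,235,400,500),(240,315,400,500))]])
cv2.imwrite('pics/crop.png',c[...,::-1])
```

```text
pan [371.16489063 218.0384184 ] ((581.6602783203125, -118.6203384399414), (142.86178588867188, 167.27944946289062), 19.8621826171875) [[486.0, -64.0], [543.0, -222.0], [677.0, -173.0], [620.0, -16.0]]
pan [271.71986607 212.89434524] ((593.0112915039062, 137.92852783203125), (90.60726165771484, 199.98040771484375), 18.943748474121094) [[518.0, 218.0], [583.0, 29.0], [668.0, 58.0], [603.0, 247.0]]
bottle 137 ray [0.61  0.324] mean [0.616 0.331 0.055] top [0.618 0.333 0.073] [array([610.2, 340.1]), array([29.1, 47.9]), np.float64(42.6)] zmax 0.083
steel 253 ray [0.358 0.303] mean [0.359 0.305 0.054] top [0.357 0.307 0.062] [array([358. , 307.3]), array([38.7, 39.4]), np.float64(31.7)] zmax 0.064
squat 266 ray [ 0.619 -0.329] mean [ 0.622 -0.328  0.034] top [ 0.623 -0.329  0.038] [array([ 622.5, -329.5]), array([43.5, 45.5]), np.float64(47.3)] zmax 0.04
quad 240 ray [ 0.487 -0.321] mean [ 0.489 -0.32   0.023] top [ 0.489 -0.318  0.029] [array([ 487.4, -334.5]), array([73.2, 50.6]), np.float64(23.2)] zmax 0.033
arch 441 ray [ 0.357 -0.292] mean [ 0.357 -0.292  0.022] top [ 0.359 -0.291  0.029] [array([ 355.9, -290.4]), array([61. , 64.4]), np.float64(66.9)] zmax 0.032
glass 479 ray [0.489 0.315] mean [0.49  0.324 0.054] top [0.488 0.319 0.076] [array([489. , 321.7]), array([81.3, 70.2]), np.float64(86.7)] zmax 0.079
bur 1315 ray [0.476 0.462] mean [0.478 0.467 0.039] top [0.476 0.469 0.045] [array([479. , 475.2]), array([108.7, 118.1]), np.float64(87.5)] zmax 0.054
dish 398 ray [ 0.553 -0.492] mean [ 0.555 -0.496  0.019] top [ 0.556 -0.494  0.023] [array([ 554.4, -492.8]), array([67.4, 68.6]), np.float64(69.6)] zmax 0.026
purple 275 ray [ 0.694 -0.279] mean [ 0.694 -0.279  0.034] top [ 0.695 -0.278  0.038] [array([ 693.8, -283.6]), array([51.2, 47.7]), np.float64(46.4)] zmax 0.041
```

View pics/crop.png

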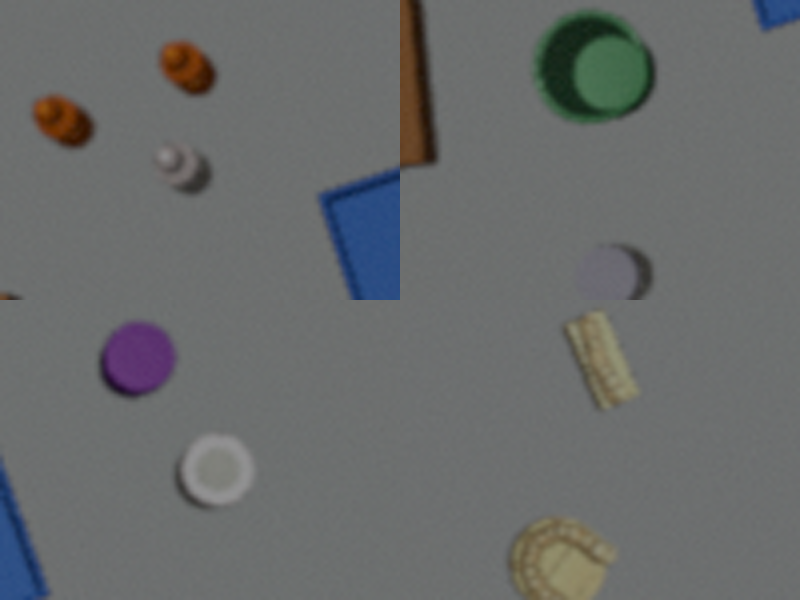

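The choices agree with the descriptions. I'll do the models and the squat jar first, then the bottle and the steel-cap jar. First I travel round the base towards the arch.

```bash
python3 -m pendant '[[[28,-54,4,0,0,-5],[57,-108,8,0,0,-10],[85,-162,12,0,0,-15],[114,-216,16,0,0,-20],[142,-270,20,0,0,-25],[171,-324,24,0,0,-30],[200,-378,28,0,0,-35],[228,-432,32,0,0,-40],[256,-486,36,0,0,-45],[285,-540,40,0,0,-50]]]' && python3 -m pendant '[[[-20,-50,-2,0,0,-6],[-40,-100,-4,0,0,-12],[-60,-150,-6,0,0,-18],[-80,-200,-8,0,0,-24],[-100,-250,-10,0,0,-30],[-120,-300,-12,0,0,-36],[-149,-351,-15,0,0,-44],[-149,-351,-15,0,0,-44],[-149,-351,-15,0,0,-44]]]'
cat >> h.py <<'E'
from scipy.spatial.transform import Rotation as R
def wrist(name):
    o=get_obs();s=snapshot('wrist')
    T=np.eye(4);T[:3,:3]=R.from_euler('xyz',o['orientation'],degrees=True).as_matrix();T[:3,3]=o['tool_pos']
    s['pose']=T@np.array(s['tool_from_camera']);save(name,s);np.savez(name+'.npz',W=world(s),px=s['pixels'],T=s['pose'],fx=s['fx'],fy=s['fy'],cx=s['cx'],cy=s['cy'],dist=s['dist'])
    print(o['clock'],o['tool_pos'].round(4),o['orientation'].round(2),'j',o['joint_pos'].round(1),'F',o['force'].round(1),o['opening'])
    return s,world(s)
E
python3 -c "
from h import *
s,W=wrist('w1');print(s['tool_from_camera'],W[::120,::160].round(3).tolist())"
```

```text
clock: 1.4
tool_pos: [0.5501, 0.0791, 0.2668]
orientation: [180.0, 0.0, -163.2]
force: [0.3, 1.0, -0.3]
opening: 0.0877
clock: 2.52
tool_pos: [0.4004, -0.2702, 0.2515]
orientation: [180.0, -0.0, 152.9]
force: [0.5, -0.3, -0.1]
opening: 0.0877
2.525 [ 0.4004 -0.2702  0.2515] [179.99  -0.   152.89] j [-10.6   1.2 -20.4  -0.  -68.4 -16.5] F [ 0.5 -0.3 -0.1] 0.087740809820068
[[ 9.99999763e-01 -5.76992874e-04 -3.75489667e-04 -6.60330837e-04]
 [ 6.55694944e-04  9.64468406e-01  2.64197394e-01 -7.07833724e-02]
 [ 2.09707907e-04 -2.64197578e-01  9.64468556e-01 -1.59313679e-01]
 [ 0.00000000e+00  0.00000000e+00  0.00000000e+00  1.00000000e+00]] [[[0.586, -0.592, 0.015], [0.45, -0.516, 0.0], [0.313, -0.443, 0.001], [0.174, -0.375, 0.001]], [[0.664, -0.504, 0.002], [0.509, -0.419, 0.002], [0.364, -0.343, 0.001], [0.218, -0.27, 0.001]], [[0.749, -0.399, 0.001], [0.579, -0.312, 0.002], [0.422, -0.232, 0.003], [0.265, -0.151, 0.002]], [[0.45, -0.324, 0.342], [0.441, -0.297, 0.311], [0.49, -0.098, 0.001], [0.356, -0.254, 0.31]]]
```

View pics/w1.png

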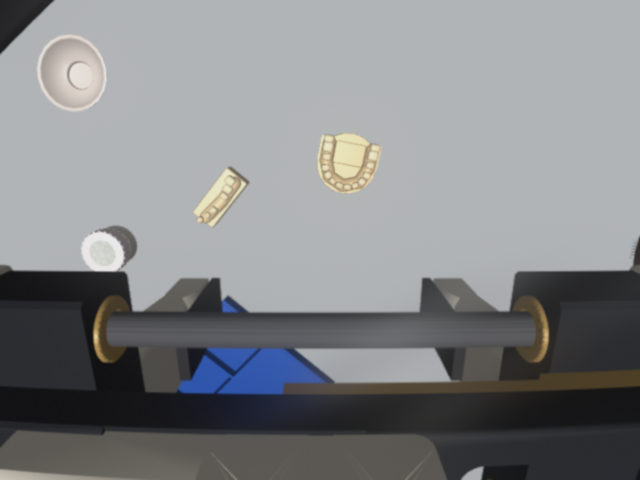

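The wrist view shows the arch at (348,165), the quadrant at (221,197), the squat jar at (107,250) and the dish at (72,73). I'll zoom in and measure all three.

```bash
cat >> h.py <<'E'
def ld(n):
    return dict(np.load(n+'.npz'))
def rayto(d,uv,z):
    K=np.array([[d['fx'],0,d['cx']],[0,d['fy'],d['cy']],[0,0,1]])
    p=cv2.undistortPoints(np.float64(uv).reshape(-1,1,2),K,d['dist']).reshape(-1,2)
    v=np.c_[p,np.ones(len(p))]@d['T'][:3,:3].T;c=d['T'][:3,3]
    return c+v*((z-c[2])/v[:,2])[:,None]
def blob(W,box,zmin,zmax=1):
    a,b,c,e=box;w=W[c:e,a:b].reshape(-1,3);return w[(w[:,2]>zmin)&(w[:,2]<zmax)]
E
python3 - <<'E'
from h import *
d=ld('w1');W=d['W'];px=d['px']
for n,b,zs in (('arch',(300,400,115,205),((.006,.02),(.01,.05),(.02,.05))),('quad',(180,260,155,235),((.006,.05),(.012,.05),(.02,.05))),('squat',(75,150,220,275),((.006,.05),(.026,.05)))):
    for a,z in zs:
        w=blob(W,b,a,z);r=cv2.minAreaRect(w[:,:2].astype(np.float32)*1000);print(n,a,len(w),w.mean(0).round(4),np.percentile(w[:,2],[5,50,95]).round(4),np.round(r[0],1),np.round(r[1],1),round(r[2],1),cv2.minEnclosingCircle(w[:,:2].astype(np.float32)*1000))
c=np.hstack([cv2.resize(px[115:215,300:400],(400,400),interpolation=2),cv2.resize(px[150:250,175:275],(400,400),interpolation=2)])
cv2.imwrite('pics/c1.png',c[...,::-1])
E
```

```text
arch 0.006 1323 [ 0.3574 -0.2985  0.0178] [0.0159 0.0177 0.0198] [ 359.9 -293.8] [59.8 60.4] 51.9 ((356.97723388671875, -297.4476623535156), 34.89832305908203)
arch 0.01 3037 [ 0.3592 -0.2957  0.0225] [0.0163 0.0208 0.0305] [ 359.9 -293.8] [59.8 60.4] 51.9 ((356.78961181640625, -297.1214599609375), 34.67714309692383)
arch 0.02 1716 [ 0.3606 -0.2935  0.0261] [0.0203 0.0264 0.0308] [ 361.1 -292.3] [52.2 56.1] 52.2 ((357.1206970214844, -297.2806396484375), 32.48289489746094)
quad 0.006 1592 [ 0.4885 -0.3226  0.0224] [0.0154 0.0205 0.0302] [ 490.7 -322.1] [61.2 26.5] 22.5 ((490.89630126953125, -323.05230712890625), 31.962919235229492)
quad 0.012 1540 [ 0.4891 -0.3226  0.0229] [0.0176 0.0207 0.0302] [ 490.7 -322.1] [61.2 26.4] 22.5 ((490.89630126953125, -323.05230712890625), 31.962919235229492)
quad 0.02 860 [ 0.4889 -0.3208  0.0263] [0.0203 0.0266 0.0306] [ 490.9 -321.7] [60.7 25.2] 22.0 ((491.56939697265625, -323.43792724609375), 30.35264778137207)
squat 0.006 1885 [ 0.6182 -0.3309  0.0313] [0.0109 0.0349 0.0364] [ 622.6 -331.6] [43.1 47.7] 62.3 ((623.8381958007812, -329.7685852050781), 24.158611297607422)
squat 0.026 1558 [ 0.6206 -0.3308  0.0346] [0.0295 0.0352 0.0365] [ 622.6 -331.6] [43.1 47.7] 62.3 ((623.8381958007812, -329.7685852050781), 24.158611297607422)
```

View pics/c1.png

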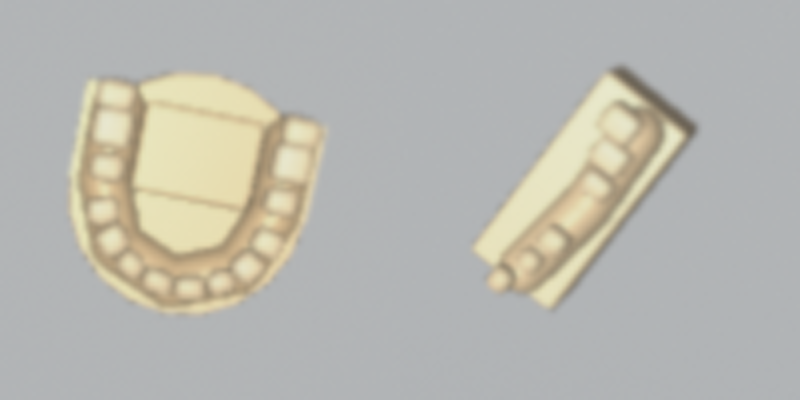

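```bash
python3 - <<'E'
from h import *
d=ld('w1')
p=rayto(d,[[322.5,135],[381.3,145.5]],.022)*1000;print(p.round(1),p.mean(0),np.linalg.norm(p[0]-p[1]),np.degrees(np.arctan2(*(p[0]-p[1])[1::-1])))
w=blob(d['W'],(300,400,115,205),.01,.05)*1000
for f in(48,52,56):
    u=np.radians(f);F=np.array([np.cos(u),np.sin(u)]);S=np.array([-F[1],F[0]]);a=w[:,:2]@F;b=w[:,:2]@S
    print(f,np.percentile(a,[0.3,99.7]),np.percentile(b,[.3,99.7]),np.ptp(np.percentile(b,[.3,99.7])))
    a0=np.percentile(a,99.7)-28;b0=np.percentile(b,[.3,99.7]).mean();print('origin',F*a0+S*b0,'grip',F*(a0-13.5)+S*b0)
E
python3 -m pendant '[[[-20,-15,-20,0,0,-5],[-40,-28,-50,0,0,-10],[-47,-33,-90,0,0,-11],[-47,-33,-120,0,0,-11],[-47,-33,-150,0,0,-11],[-47,-33,-150,0,0,-11],[-47,-33,-150,0,0,-11]]]'
```

```text
[[ 368.9 -329.3   22. ]
 [ 322.4 -294.4   22. ]] [ 345.6569622  -311.82418063   22.        ] 58.173737983620434 -36.871671946782755
48 [-6.51769818 51.31398112] [-494.61418184 -434.9669328 ] 59.647249037049505
origin [ 361.00679593 -293.67992302] grip [ 351.97353274 -303.71237816]
52 [-38.91270734  18.97007109] [-494.29820069 -434.67353887] 59.62466181435934
origin [ 360.46048093 -293.08173694] grip [ 352.14905102 -303.71988211]
56 [-71.32029571 -13.56010656] [-492.0015168  -432.02749844] 59.974018359883246
origin [ 359.78726922 -292.81012382] grip [ 352.23816503 -304.00213105]
clock: 3.45
tool_pos: [0.3548, -0.3028, 0.1026]
orientation: [180.0, 0.1, 142.0]
force: [0.4, -0.5, 0.2]
opening: 0.0877
```

```bash
python3 -m pendant '[[[-2,-1,-40,0,0,0],[-2,-1,-75,0,0,0],[-2,-1,-92,0,0,0],[-2,-1,-98,0,0,0],[-2,-1,-98,0,0,0]]]' && python3 -m pendant '[[[0,0,0,0,0,0],[0,0,0,0,0,0],[0,0,0,0,0,0],[0,0,0,0,0,0],[0,0,0,0,0,0],[0,0,0,0,0,0]]]' 1 && python3 -m pendant '[[[0,0,5,0,0,0],[0,0,20,0,0,0],[0,0,50,0,0,0],[0,0,80,0,0,0],[0,0,80,0,0,0]]]'; python3 -c "
from h import *
wrist('w2')"
```

```text
clock: 4.08
tool_pos: [0.3525, -0.3042, 0.0044]
orientation: [180.0, 0.1, 142.0]
force: [-0.1, -0.2, 0.3]
opening: 0.0875
clock: 4.82
tool_pos: [0.3517, -0.3041, 0.0039]
orientation: [180.0, 0.0, 141.9]
force: [-0.2, 1.4, 6.2]
opening: 0.059
clock: 5.45
tool_pos: [0.353, -0.3046, 0.0857]
orientation: [179.9, 0.2, 141.9]
force: [-0.4, 0.2, -2.5]
opening: 0.0597
5.45 [ 0.353  -0.3046  0.0857] [179.92   0.24 141.93] j [-16.5   9.2 -36.    0.  -44.5 -21.6] F [-0.4  0.2 -2.5] 0.05974194264990628
```

View pics/w2.png

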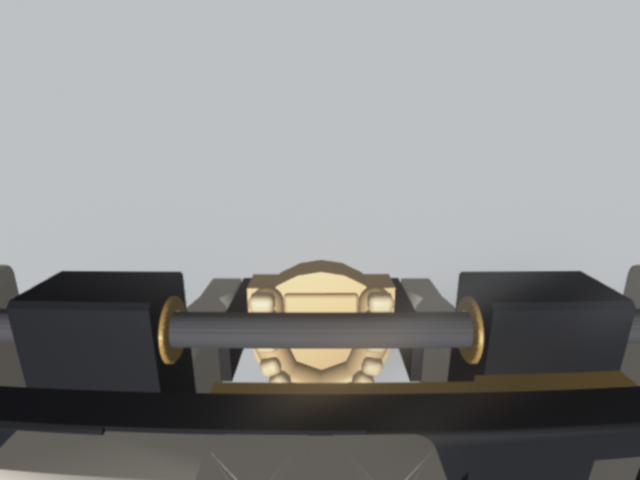

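```bash
python3 -m pendant '[[[28,26,0,0,0,8],[56,52,0,0,0,16],[84,78,0,0,0,24],[112,104,0,0,0,32],[140,130,0,0,0,40],[168,156,0,0,0,48],[196,182,0,0,0,54],[221,206,0,0,0,58],[221,206,-10,0,0,58],[221,206,-20,0,0,58]]]' && python3 -c "
from h import *
s,W=wrist('w3')"
```

```text
clock: 6.75
tool_pos: [0.5712, -0.0981, 0.0616]
orientation: [179.9, -0.1, -160.1]
force: [0.0, 0.2, -2.2]
opening: 0.0595
6.75 [ 0.5712 -0.0981  0.0616] [ 1.7995e+02 -1.5000e-01 -1.6012e+02] j [  9.6  20.8 -23.   -0.  -46.3  10.3] F [ 0.   0.2 -2.2] 0.05945766026613899
```

View pics/w3.png

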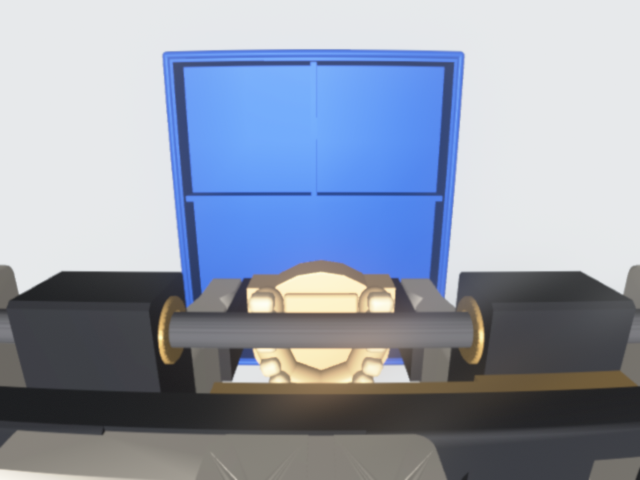

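```bash
python3 -m pendant '[[[0,0,-15,0,0,0],[0,0,-30,0,0,0],[0,0,-42,0,0,0],[0,0,-48,0,0,0],[0,0,-52,0,0,0],[0,0,-52,0,0,0],[0,0,-52,0,0,0]]]'; python3 -c "
from h import *
d=ld('w3')
p=rayto(d,[[165,54],[462,54],[314,64],[314,197],[186,197],[443,197]],.02)*1000;print(p.round(1))
o=get_obs();print(o['tool_pos'],o['force'])"
```

```text
clock: 7.68
tool_pos: [0.5729, -0.098, 0.012]
orientation: [-180.0, 0.0, -160.1]
force: [0.6, -0.6, -1.4]
opening: 0.0597
[[ 679.4 -174.3   20. ]
 [ 544.2 -223.    20. ]
 [ 609.7 -193.6   20. ]
 [ 587.9 -132.5   20. ]
 [ 650.9 -110.    20. ]
 [ 524.5 -155.5   20. ]]
[ 0.5729468  -0.09796386  0.01197164] [ 0.59098362 -0.64372479 -1.37549855]
```

```bash
python3 -m pendant '[[[0,0,-2,0,0,0],[0,0,-4,0,0,0],[0,0,-4,0,0,0]]]' && python3 -m pendant '[[[0,0,0,0,0,0],[0,0,0,0,0,0],[0,0,0,0,0,0],[0,0,0,0,0,0]]]' -0.7 && python3 -m pendant '[[[0,0,15,0,0,0],[0,0,50,0,0,0],[0,0,100,0,0,0],[0,-5,140,0,0,0]]]' -0.2
```

```text
clock: 8.05
tool_pos: [0.5728, -0.098, 0.0079]
orientation: [-180.0, 0.0, -160.1]
force: [0.2, 0.7, 3.3]
opening: 0.0599
clock: 8.55
tool_pos: [0.5726, -0.098, 0.0075]
orientation: [-180.0, -0.0, -160.1]
force: [0.8, 0.5, 0.3]
opening: 0.0742
clock: 9.05
tool_pos: [0.573, -0.103, 0.1508]
orientation: [-180.0, 0.1, -160.0]
force: [1.2, 0.2, 0.0]
opening: 0.0527
```

```bash
python3 -m pendant '[[[-10,-26,0,0,0,-10],[-20,-52,0,0,0,-20],[-30,-78,0,0,0,-30],[-40,-104,0,0,0,-40],[-50,-130,0,0,0,-50],[-60,-156,-10,0,0,-60],[-70,-186,-20,0,0,-70],[-82,-219,-40,0,0,-80],[-82,-219,-60,0,0,-87.5],[-82,-219,-60,0,0,-87.5]]]' && python3 -c "
from h import *
s,W=wrist('w4')"
```

```text
clock: 10.3
tool_pos: [0.4895, -0.3222, 0.0871]
orientation: [-179.9, -0.1, 112.4]
force: [0.1, -0.5, 0.5]
opening: 0.0525
10.3 [ 0.4895 -0.3222  0.0871] [-1.7991e+02 -8.0000e-02  1.1242e+02] j [-14.3  19.6 -20.8  -0.  -49.7 -53.3] F [ 0.1 -0.5  0.5] 0.05251171655135191
```

View pics/w4.png

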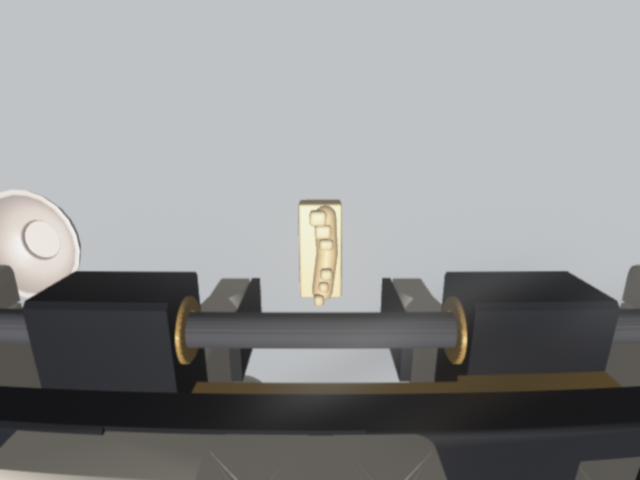

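The quadrant is at (320,248), midway between the fingers and square to them. I'll check its depth position and go down.

```bash
python3 -c "
from h import *
W=ld('w4')['W'];w=blob(W,(285,355,185,310),.01,.05);print(np.round(cv2.minAreaRect(w[:,:2].astype(np.float32)*1000)[0],1),w[:,2].max())" && python3 -m pendant '[[[1,0,-30,0,0,0],[1,0,-60,0,0,0],[1,0,-76,0,0,0],[1,0,-83,0,0,0],[1,0,-83,0,0,0]]]' && python3 -m pendant '[[[0,0,0,0,0,0],[0,0,0,0,0,0],[0,0,0,0,0,0],[0,0,0,0,0,0],[0,0,0,0,0,0]]]' 1 && python3 -m pendant '[[[0,0,5,0,0,0],[0,0,20,0,0,0],[0,0,50,0,0,0],[0,0,80,0,0,0],[0,0,80,0,0,0]]]'
```

```text
[ 491.1 -322.3] 0.03213526682889878
clock: 10.98
tool_pos: [0.4921, -0.3221, 0.005]
orientation: [180.0, 0.0, 112.5]
force: [-0.9, -0.4, -0.7]
opening: 0.0531
clock: 11.6
tool_pos: [0.4918, -0.3221, 0.005]
orientation: [180.0, 0.0, 112.4]
force: [-1.0, 1.8, 4.6]
opening: 0.0257
clock: 12.22
tool_pos: [0.4935, -0.3227, 0.0881]
orientation: [179.8, 0.2, 112.4]
force: [0.1, 0.3, -1.4]
opening: 0.0258
```

```bash
python3 -m pendant '[[[10,54,0,0,0,-1],[20,108,0,0,0,-2],[30,162,0,0,0,-3],[40,216,0,0,0,-3.5],[50,270,0,0,0,-3.5],[60,324,0,0,0,-3.5],[70,378,0,0,0,-3.5],[80,432,0,0,0,-3.5],[90,492,0,0,0,-3.5],[90,492,-20,0,0,-3.5]]]' && python3 -c "
from h import *
s,W=wrist('w5')"
```

```text
clock: 13.48
tool_pos: [0.5833, 0.1746, 0.0654]
orientation: [179.8, -0.0, 109.2]
force: [-0.2, -0.5, -0.4]
opening: 0.0258
13.475 [0.5833 0.1746 0.0654] [ 1.7978e+02 -4.0000e-02  1.0917e+02] j [  35.    22.7  -19.4    0.   -47.7 -105.9] F [-0.2 -0.5 -0.4] 0.02580376611267021
```

View pics/w5.png

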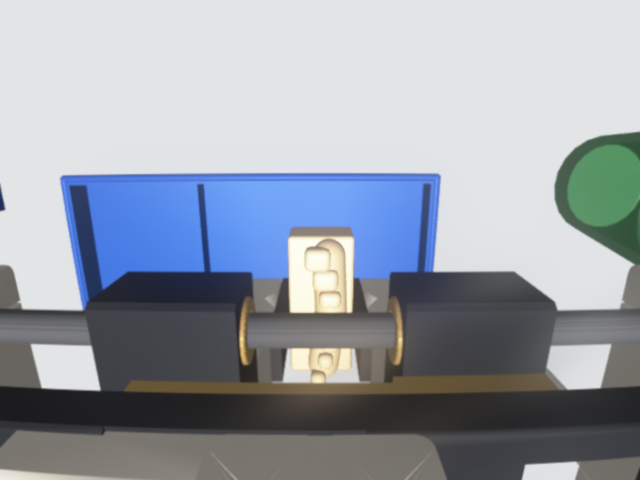

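```bash
python3 -c "
from h import *
p=rayto(ld('w5'),[[65,179],[438,176],[204,186]],.02)*1000;print(p.round(1),np.linalg.norm(p[0]-p[1]))" && python3 -m pendant '[[[0,-2,-15,0,0,0],[0,-2,-30,0,0,0],[0,-2,-42,0,0,0],[0,-2,-50,0,0,0],[0,-2,-50,0,0,0],[0,-2,-50,0,0,0]]]'
```

```text
[[584.4  28.8  20. ]
 [518.3 216.8  20. ]
 [563.6 102.2  20. ]] 199.28984327736836
clock: 14.28
tool_pos: [0.5819, 0.1681, 0.0149]
orientation: [180.0, -0.0, 108.9]
force: [0.1, -0.5, -0.8]
opening: 0.0258
```

```bash
python3 -m pendant '[[[0,0,-3,0,0,0],[0,0,-5.5,0,0,0],[0,0,-5.5,0,0,0]]]' && python3 -m pendant '[[[0,0,0,0,0,0],[0,0,0,0,0,0],[0,0,0,0,0,0],[0,0,0,0,0,0]]]' 0.0 && python3 -m pendant '[[[0,0,15,0,0,0],[0,0,50,0,0,0],[0,0,100,0,0,0],[0,-10,140,0,0,0]]]' -0.6
```

```text
clock: 14.65
tool_pos: [0.5816, 0.168, 0.009]
orientation: [-180.0, 0.0, 108.9]
force: [0.0, -0.7, -0.3]
opening: 0.0254
clock: 15.15
tool_pos: [0.5816, 0.168, 0.0091]
orientation: [180.0, -0.0, 108.9]
force: [0.3, 0.2, -0.6]
opening: 0.0437
clock: 15.65
tool_pos: [0.5821, 0.1584, 0.1523]
orientation: [179.9, -0.0, 109.0]
force: [1.1, 0.1, 0.1]
opening: 0.0697
```

```bash
python3 -m pendant '[[[5,-54,0,0,0,0],[9,-108,0,0,0,0],[14,-162,0,0,0,0],[18,-216,0,0,0,0],[23,-270,0,0,0,0],[27,-324,0,0,0,0],[32,-378,0,0,0,0],[36,-432,-10,0,0,0],[41,-488,-30,0,0,0],[41,-488,-45,0,0,0]]]' && python3 -c "
from h import *
s,W=wrist('w6')"
```

```text
clock: 16.9
tool_pos: [0.6219, -0.3339, 0.1037]
orientation: [-180.0, 0.0, 108.7]
force: [-0.9, 0.6, -0.7]
opening: 0.07
16.9 [ 0.6219 -0.3339  0.1037] [-1.7998e+02  2.0000e-02  1.0867e+02] j [-12.5  28.4  -3.7   0.  -57.9 -58.9] F [-0.9  0.6 -0.7] 0.06999735846361509
```

View pics/w6.png

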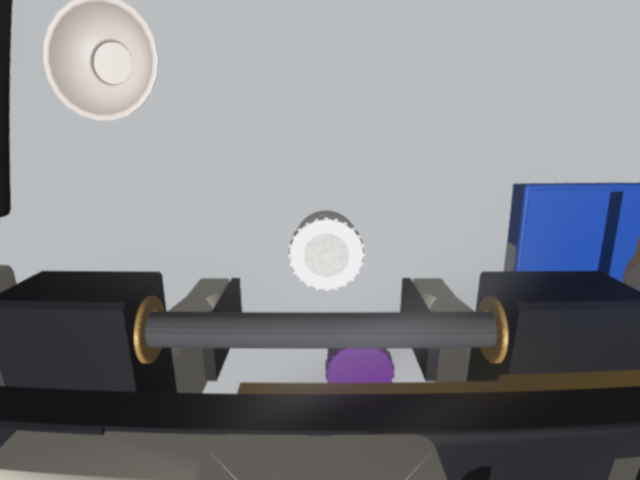

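The white lid with its paper spot is at (327,254). The purple one is clear of the fingers at (360,370).

```bash
python3 -c "
from h import *
o=get_obs();d=ld('w6');print(o['tool_pos'],rayto(d,[327,254],.034));w=blob(d['W'],(280,372,212,298),.028,.05);print(cv2.minEnclosingCircle(w[:,:2].astype(np.float32)*1000))" && python3 -m pendant '[[[0,2,-25,0,0,0],[0,2,-50,0,0,0],[0,2,-65,0,0,0],[0,2,-65,0,0,0],[0,2,-65,0,0,0]]]'
```

```text
[ 0.62084647 -0.33150582  0.10132791] [[ 0.62355222 -0.32958783  0.034     ]]
((624.191162109375, -330.0556335449219), 23.678089141845703)
clock: 17.58
tool_pos: [0.6234, -0.328, 0.0404]
orientation: [179.9, 0.1, 109.0]
force: [0.3, -0.3, -0.1]
opening: 0.0701
```

```bash
python3 -m pendant '[[[0,-1.5,-10,0,0,0],[0,-1.5,-23,0,0,0],[0,-1.5,-23,0,0,0],[0,-1.5,-23,0,0,0]]]' && python3 -m pendant '[[[0,0,0,0,0,0],[0,0,0,0,0,0],[0,0,0,0,0,0],[0,0,0,0,0,0],[0,0,0,0,0,0]]]' 1 && python3 -m pendant '[[[0,0,5,0,0,0],[0,0,20,0,0,0],[0,0,50,0,0,0],[0,0,70,0,0,0],[0,0,70,0,0,0]]]'
```

```text
clock: 18.08
tool_pos: [0.6225, -0.3297, 0.0158]
orientation: [-180.0, -0.0, 108.9]
force: [0.2, -0.3, -0.4]
opening: 0.07
clock: 18.7
tool_pos: [0.6227, -0.3296, 0.0163]
orientation: [180.0, 0.0, 108.9]
force: [-0.4, -0.2, 2.2]
opening: 0.0455
clock: 19.32
tool_pos: [0.624, -0.33, 0.0892]
orientation: [179.8, 0.2, 108.9]
force: [0.7, -0.2, -0.5]
opening: 0.0454
```

```bash
python3 -m pendant '[[[-1,45,0,0,0,0],[-2,95,0,0,0,0],[-4,145,0,0,0,0],[-5,195,0,0,0,0],[-6,245,0,0,0,0],[-7,295,0,0,0,0],[-8,345,0,0,0,0],[-9,385,0,0,0,0],[-9,408,0,0,0,0],[-9,408,-20,0,0,0]]]' && python3 -m pendant '[[[0,0,-15,0,0,0],[0,0,-30,0,0,0],[0,0,-38,0,0,0],[0,0,-42,0,0,0],[0,0,-42,0,0,0],[0,0,-42,0,0,0]]]'; python3 -c "
from h import *
s,W=wrist('w7')"
```

```text
clock: 20.58
tool_pos: [0.6147, 0.0805, 0.067]
orientation: [179.8, -0.0, 109.1]
force: [0.2, -0.7, -0.7]
opening: 0.0453
clock: 21.32
tool_pos: [0.614, 0.0785, 0.0246]
orientation: [180.0, -0.0, 108.9]
force: [0.2, -0.4, -0.2]
opening: 0.0454
21.325 [0.614  0.0785 0.0246] [179.95  -0.   108.92] j [ 25.3  26.4 -19.8   0.  -43.7 -96.4] F [ 0.2 -0.4 -0.2] 0.04536405545593137
```

View pics/w7.png

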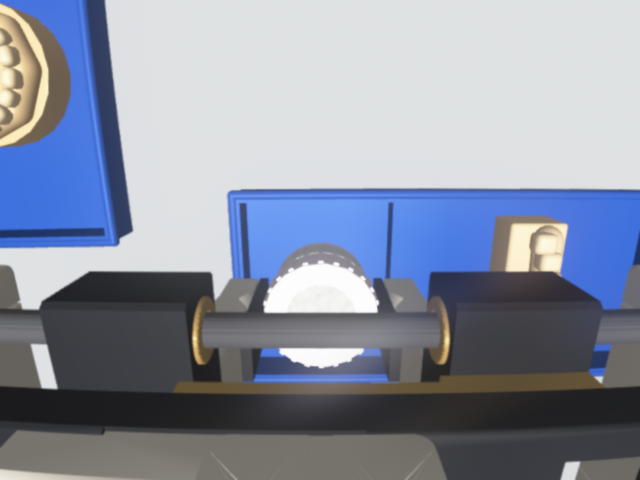

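```bash
python3 -m pendant '[[[0,0,-2,0,0,0],[0,0,-4,0,0,0],[0,0,-4,0,0,0]]]' && python3 -m pendant '[[[0,0,0,0,0,0],[0,0,0,0,0,0],[0,0,0,0,0,0],[0,0,0,0,0,0]]]' -0.5 && python3 -m pendant '[[[0,0,15,0,0,0],[0,0,50,0,0,0],[0,0,100,0,0,0],[0,10,150,0,0,0]]]'
```

```text
clock: 21.75
tool_pos: [0.6137, 0.0785, 0.0203]
orientation: [180.0, 0.0, 108.9]
force: [-0.9, 0.6, 1.5]
opening: 0.0452
clock: 22.25
tool_pos: [0.6138, 0.0788, 0.0203]
orientation: [180.0, -0.0, 108.9]
force: [-1.2, 2.3, 3.2]
opening: 0.0651
clock: 22.75
tool_pos: [0.6133, 0.0876, 0.1723]
orientation: [-180.0, 0.0, 108.9]
force: [0.9, 0.1, -0.0]
opening: 0.0654
```

```bash
python3 -m pendant '[[[1,50,5,0,0,4],[2,100,10,0,0,8],[3,150,10,0,0,12],[4,200,10,0,0,14],[4,242,10,0,0,14],[4,242,10,0,0,14],[4,242,10,0,0,14]]]' -0.14 && python3 -c "
from h import *
s,W=wrist('w8')"
```

```text
clock: 23.62
tool_pos: [0.6174, 0.3299, 0.1803]
orientation: [-180.0, 0.0, 122.9]
force: [-0.5, -0.3, -0.2]
opening: 0.05
23.625 [0.6174 0.3299 0.1803] [-1.7997e+02  1.0000e-02  1.2293e+02] j [  44.    24.5    0.6    0.   -66.1 -101.1] F [-0.5 -0.3 -0.2] 0.050017110797921295
```

View pics/w8.png

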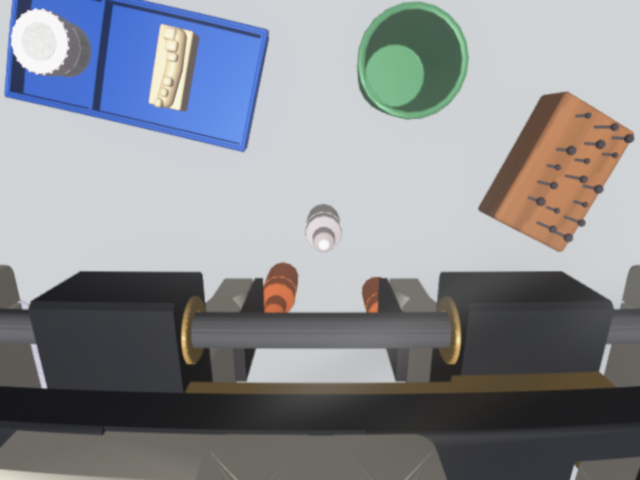

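The white bottle's tip is at (323,242), with the orange ones beyond it at (279,290) and (376,297). The squat jar and the quadrant are standing in the narrow pan.

```bash
python3 -c "
from h import *
d=ld('w8');print(rayto(d,[323,242],.082));w=blob(d['W'],(300,346,200,262),.06,.1);print(w.mean(0),w[:,2].max(),len(w));w=blob(d['W'],(300,346,200,262),.01,.05);print(w.mean(0))
for b in((262,300,262,300),(362,384,275,300)):
  w=blob(d['W'],b,.02,.1);print(w.mean(0))
w=blob(d['W'],(300,346,200,262),.01,.056)*1000;print(cv2.minEnclosingCircle(w[:,:2].astype(np.float32)))
print(rayto(d,[[279,315],[376,312]],.082),get_obs()['tool_pos'])"
```

```text
[[0.61968656 0.33268152 0.082     ]]
[0.6186789  0.33224039 0.07683141] 0.08461321967420371 490
[0.61139156 0.32735244 0.03290817]
[0.67706088 0.32893253 0.04682862]
[0.64664842 0.39976227 0.03188112]
((620.27783203125, 333.3154602050781), 13.977616310119629)
[[0.68330454 0.33588733 0.082     ]
 [0.64309554 0.39368679 0.082     ]] [0.61754267 0.32949535 0.18045807]
```

```bash
python3 -m pendant '[[[2,3,-10,0,0,0],[2,3,-40,0,0,0],[2,3,-80,0,0,0],[2,3,-120,0,0,0],[2,3,-145,0,0,0],[2,3,-156,0,0,0],[2,3,-156,0,0,0]]]' && python3 -m pendant '[[[0,0,0,0,0,0],[0,0,0,0,0,0],[0,0,0,0,0,0],[0,0,0,0,0,0]]]' 1 && python3 -m pendant '[[[0,0,5,0,0,0],[0,0,25,0,0,0],[0,0,60,0,0,0],[0,0,100,0,0,0],[0,0,110,0,0,0],[0,0,110,0,0,0]]]'
```

```text
clock: 24.55
tool_pos: [0.6196, 0.3328, 0.0235]
orientation: [-179.9, 0.0, 122.9]
force: [0.1, -0.1, 0.2]
opening: 0.0498
clock: 25.05
tool_pos: [0.62, 0.3339, 0.0251]
orientation: [179.9, -0.0, 122.9]
force: [-1.9, 0.2, 4.2]
opening: 0.0275
clock: 25.8
tool_pos: [0.6199, 0.3337, 0.1357]
orientation: [179.9, -0.0, 122.9]
force: [-0.2, -0.3, -0.7]
opening: 0.0272
```

```bash
python3 -m pendant '[[[1,-40,0,0,0,-2],[3,-90,0,0,0,-5],[4,-140,0,0,0,-8],[5,-190,0,0,0,-11],[7,-240,0,0,0,-14],[8,-290,0,0,0,-14],[9,-340,0,0,0,-14],[10,-390,0,0,0,-14],[11,-440,0,0,0,-14],[12,-486,0,0,0,-14]]]' && python3 -m pendant '[[[0,0,-20,0,0,0],[0,0,-45,0,0,0],[0,0,-70,0,0,0],[0,0,-90,0,0,0],[0,0,-100,0,0,0],[0,0,-100,0,0,0],[0,0,-100,0,0,0]]]'; python3 -c "
from h import *
s,W=wrist('w9')"
```

```text
clock: 27.05
tool_pos: [0.6305, -0.1542, 0.1326]
orientation: [-179.9, -0.1, 108.9]
force: [0.7, 0.3, -1.0]
opening: 0.0272
clock: 27.92
tool_pos: [0.632, -0.1526, 0.0347]
orientation: [180.0, 0.0, 108.9]
force: [-0.3, 0.1, -0.5]
opening: 0.027
27.925 [ 0.632  -0.1526  0.0347] [1.7996e+02 2.0000e-02 1.0893e+02] j [  3.6  28.  -15.1   0.  -46.8 -74.7] F [-0.3  0.1 -0.5] 0.02703422198435752
```

View pics/w9.png

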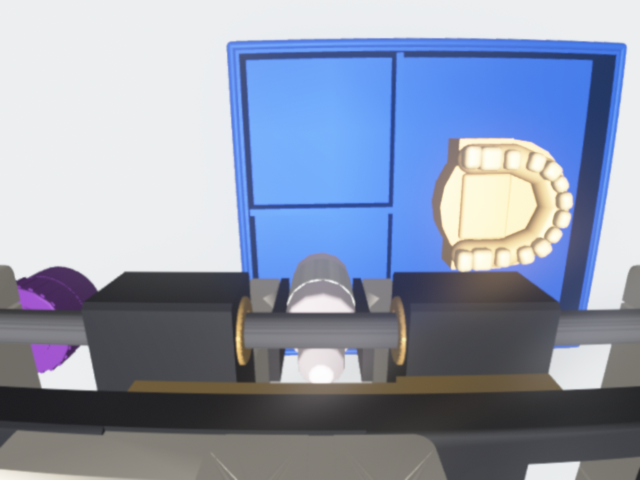

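```bash
python3 -m pendant '[[[0,0,-3,0,0,0],[0,0,-6,0,0,0],[0,0,-6,0,0,0]]]' && python3 -m pendant '[[[0,0,0,0,0,0],[0,0,0,0,0,0],[0,0,0,0,0,0],[0,0,0,0,0,0]]]' 0 && python3 -m pendant '[[[0,0,15,0,0,0],[0,0,50,0,0,0],[0,0,100,0,0,0],[0,0,150,0,0,0]]]' -0.5; python3 -c "
from h import *
o=get_obs();print(o['tool_pos'],o['joint_pos'])"
```

```text
clock: 28.35
tool_pos: [0.632, -0.1525, 0.029]
orientation: [179.9, 0.0, 108.9]
force: [-2.7, 0.0, 6.2]
opening: 0.0275
clock: 28.85
tool_pos: [0.6315, -0.1526, 0.0279]
orientation: [-180.0, -0.0, 108.9]
force: [-0.7, 0.3, -0.5]
opening: 0.0438
clock: 29.35
tool_pos: [0.6315, -0.1526, 0.1807]
orientation: [180.0, 0.0, 108.9]
force: [0.7, -0.7, 0.2]
opening: 0.0657
[ 0.63150379 -0.15264575  0.1807149 ] [ 3.59127098e+00  1.99218379e+01 -6.41781822e+00  1.73286605e-02
 -6.36270478e+01 -7.46684097e+01]
```

```bash
python3 -m pendant '[[[-27,46,0,0,0,0],[-54,92,0,0,0,0],[-81,138,0,0,0,0],[-108,184,0,0,0,0],[-136,230,0,0,0,0],[-164,275,0,0,0,0],[-192,321,0,0,0,0],[-219,367,0,0,0,0],[-246,413,0,0,0,0],[-274,459,0,0,0,0]]]' && python3 -m pendant '[[[0,0,-10,0,0,0],[0,0,-10,0,0,0],[0,0,-10,0,0,0]]]' && python3 -c "
from h import *
s,W=wrist('w10')
w=W.reshape(-1,3);k=np.hypot(w[:,0]-.358,w[:,1]-.306)<.05;t=w[k&(w[:,2]>.045)&(w[:,2]<.08)];print(len(t),t.mean(0),cv2.minEnclosingCircle(t[:,:2].astype(np.float32)*1000),cv2.minAreaRect(t[:,:2].astype(np.float32)*1000))"
```

```text
clock: 30.6
tool_pos: [0.3567, 0.308, 0.1795]
orientation: [179.9, -0.1, 108.9]
force: [0.3, -0.2, -0.6]
opening: 0.0659
clock: 30.98
tool_pos: [0.3581, 0.3057, 0.1685]
orientation: [180.0, -0.0, 108.9]
force: [0.0, 0.2, 0.5]
opening: 0.0657
30.975 [0.3581 0.3057 0.1685] [179.99  -0.   108.86] j [  64.5    3.9  -29.1    0.   -57.  -135.7] F [0.  0.2 0.5] 0.06566339416337678
2456 [0.3586481  0.30575803 0.05868087] ((360.02392578125, 306.207275390625), 19.98880386352539) ((359.81298828125, 306.0915832519531), (39.082332611083984, 39.0259895324707), 23.324867248535156)
```

View pics/w10.png

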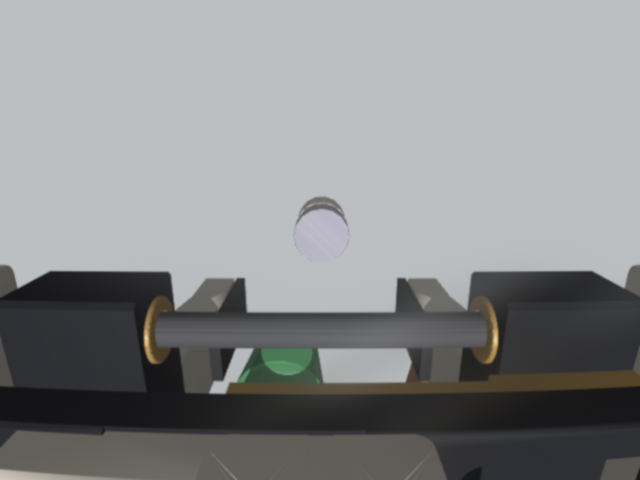

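The steel cap is at (321,236), centred, at (360,306) mm. The glass is clear of the fingers at (285,365).

```bash
python3 -m pendant '[[[2,0.5,-10,0,0,0],[2,0.5,-40,0,0,0],[2,0.5,-80,0,0,0],[2,0.5,-115,0,0,0],[2,0.5,-137,0,0,0],[2,0.5,-144,0,0,0],[2,0.5,-144,0,0,0]]]' && python3 -m pendant '[[[0,0,0,0,0,0],[0,0,0,0,0,0],[0,0,0,0,0,0],[0,0,0,0,0,0],[0,0,0,0,0,0]]]' 1 && python3 -m pendant '[[[0,0,5,0,0,0],[0,0,25,0,0,0],[0,0,60,0,0,0],[0,0,100,0,0,0],[0,0,150,0,0,0],[0,0,150,0,0,0]]]'
```

```text
clock: 31.9
tool_pos: [0.3598, 0.3066, 0.0239]
orientation: [-180.0, 0.0, 108.9]
force: [0.4, -0.6, -0.2]
opening: 0.0657
clock: 32.52
tool_pos: [0.3598, 0.3073, 0.0245]
orientation: [180.0, -0.0, 108.9]
force: [-0.8, -0.9, 5.5]
opening: 0.0394
clock: 33.28
tool_pos: [0.3608, 0.3089, 0.178]
orientation: [179.7, -0.3, 109.0]
force: [-0.4, 0.0, -1.9]
opening: 0.0395
```

```bash
python3 -m pendant '[[[18,-42,0,0,0,0],[38,-90,0,0,0,0],[58,-138,0,0,0,0],[80,-187,0,0,0,0],[101,-236,0,0,0,0],[122,-285,0,0,0,0],[143,-334,0,0,0,0],[164,-383,0,0,0,0],[185,-432,0,0,0,0],[206,-482,0,0,0,0]]]' && python3 -m pendant '[[[0,0,-15,0,0,0],[0,0,-45,0,0,0],[0,0,-80,0,0,0],[0,0,-110,0,0,0],[0,0,-132,0,0,0],[0,0,-139,0,0,0],[0,0,-139,0,0,0],[0,0,-139,0,0,0]]]'
```

```text
clock: 34.52
tool_pos: [0.5655, -0.1767, 0.1729]
orientation: [-179.9, -0.1, 108.9]
force: [1.4, 0.1, -1.2]
opening: 0.0395
clock: 35.52
tool_pos: [0.5662, -0.1749, 0.036]
orientation: [179.9, 0.0, 108.9]
force: [0.8, -0.1, -1.2]
opening: 0.0391
```

```bash
python3 -c "
from h import *
s,W=wrist('w11')"
```

```text
35.525 [ 0.5662 -0.1749  0.036 ] [1.7993e+02 3.0000e-02 1.0894e+02] j [  1.7  23.6 -22.9   0.  -43.5 -72.8] F [ 0.8 -0.1 -1.2] 0.03908579475864706
```

View pics/w11.png

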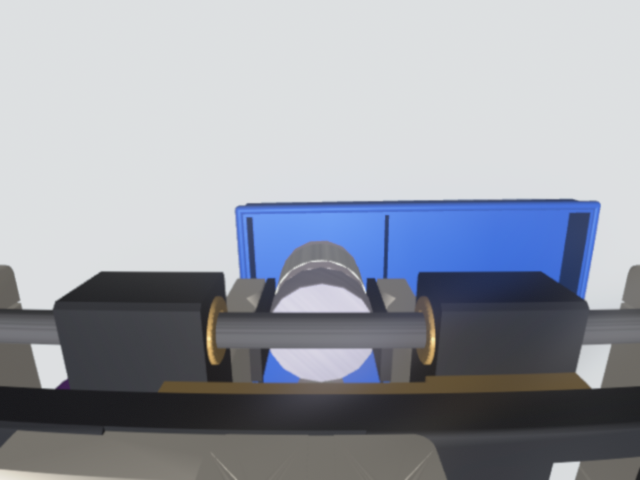

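The jar is over its compartment and upright. I'll set it down, release and retreat.

```bash
python3 -m pendant '[[[0,0,-3,0,0,0],[0,0,-7,0,0,0],[0,0,-7,0,0,0]]]' && python3 -m pendant '[[[0,0,0,0,0,0],[0,0,0,0,0,0],[0,0,0,0,0,0],[0,0,0,0,0,0]]]' -0.4 && python3 -m pendant '[[[0,0,15,0,0,0],[0,0,50,0,0,0],[0,0,100,0,0,0],[0,0,150,0,0,0],[-20,-40,170,0,0,0],[-40,-80,170,0,0,0],[-60,-130,170,0,0,0],[-80,-180,170,0,0,0],[-80,-180,170,0,0,0]]]'; python3 -c "
from h import *
s=snapshot('top');save('top2',s);W=world(s);px=s['pixels']
C=np.array([582.5,-119.5]);N=np.array([593.5,137.9])
def fr(p,c,y):
    Y=np.array(y);X=np.array([Y[1],-Y[0]]);d=p-c;return d@X,d@Y
w=W.reshape(-1,3)*1000
for n,(x,y),r,z,c,Y in (('bottle',(631,-153),20,62,C,(.340,-.9405)),('steel',(566,-175),28,50,C,(.340,-.9405)),('arch',(569,-86),40,12,C,(.340,-.9405)),('squat',(614,78),30,31,N,(.325,-.9455)),('quad',(582,168),38,13,N,(.325,-.9455))):
    t=w[(np.hypot(w[:,0]-x,w[:,1]-y)<r)&(w[:,2]>z)]
    b=cv2.minAreaRect(t[:,:2].astype(np.float32));print(n,len(t),t.mean(0).round(1),np.round(b[1],0),b[2],'pan frame',np.round(fr(np.array(b[0]),c,Y),1),'z95',np.percentile(t[:,2],95))
for n,(x,y),r in(('glass',(490,320),45),('dish',(554,-493),45),('bur',(479,470),75)):
    t=w[(np.hypot(w[:,0]-x,w[:,1]-y)<r)&(w[:,2]>11)];print(n,t.mean(0).round(1))
cv2.imwrite('pics/t2.png',cv2.resize(px[150:300,130:530],(800,300),interpolation=2)[...,::-1])"
```

```text
clock: 35.95
tool_pos: [0.566, -0.1751, 0.0286]
orientation: [180.0, 0.0, 108.9]
force: [-0.1, 0.5, 4.0]
opening: 0.0392
clock: 36.45
tool_pos: [0.5656, -0.175, 0.0279]
orientation: [-180.0, -0.0, 108.9]
force: [0.2, 0.1, 0.3]
opening: 0.0613
clock: 37.58
tool_pos: [0.4839, -0.3579, 0.1991]
orientation: [180.0, 0.0, 108.7]
force: [0.2, 0.7, -0.6]
opening: 0.0612
bottle 40 [ 629.8 -148.5   76.3] [15. 23.] 89.19760131835938 pan frame [-35.6  42.4] z95 89.5876458680901
steel 850 [ 562.8 -173.2  575.3] [55. 51.] 67.5019760131836 pan frame [36. 45.] z95 627.5820260278447
arch 854 [563.3 -98.3 296.2] [69. 69.] 89.26158142089844 pan frame [  5.5 -32.8] z95 626.6362075082193
squat 261 [612.5  79.1  39.3] [46. 44.] 27.01280403137207 pan frame [ 1.3 62.1] z95 45.32991255634666
quad 254 [578.6 167.5  26.5] [62. 57.] 45.50532913208008 pan frame [  6.  -37.1] z95 36.60461677992757
glass [490.2 324.   53.5]
dish [nan nan nan]
bur [478.1 466.6  38.6]<string>:12: RuntimeWarning: Mean of empty slice.
  ret = um.true_divide(
```

View pics/t2.png

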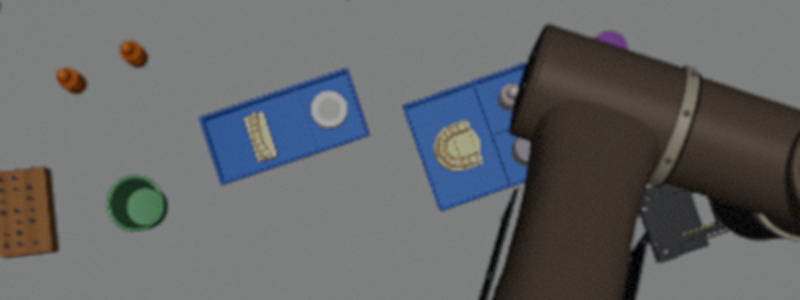

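The arm hides part of the pan, so I'll draw it back and check again.

```bash
python3 -m pendant '[[[-8,50,10,0,0,0],[-16,100,20,0,0,0],[-24,150,30,0,0,0],[-32,200,40,0,0,0],[-40,250,50,0,0,0],[-60,310,60,0,0,0],[-80,370,70,0,0,0],[-80,370,70,0,0,0],[-80,370,70,0,0,0]]]'
cat > chk.py <<'E'
from h import *
s=snapshot('top');W=world(s);px=s['pixels']
C=np.array([582.5,-119.5]);N=np.array([593.5,137.9])
def fr(p,c,y):
    Y=np.array(y);X=np.array([Y[1],-Y[0]]);d=p-c;return d@X,d@Y
w=W.reshape(-1,3)*1000
for n,(x,y),r,z,zm,c,Y in (('bottle',(631,-153),20,62,95,C,(.340,-.9405)),('steel',(566,-175),28,50,70,C,(.340,-.9405)),('arch',(569,-86),40,27,45,C,(.340,-.9405)),('squat',(614,78),30,31,50,N,(.325,-.9455)),('quad',(582,168),38,24,45,N,(.325,-.9455))):
    t=w[(np.hypot(w[:,0]-x,w[:,1]-y)<r)&(w[:,2]>z)&(w[:,2]<zm)]
    if len(t)<5: print(n,'hidden');continue
    b=cv2.minAreaRect(t[:,:2].astype(np.float32));print(n,len(t),t.mean(0).round(1),np.round(b[1],0),round(b[2],1),'pan frame',np.round(fr(np.array(b[0]),c,Y),1),'z50',np.median(t[:,2]).round(1),'z95',np.percentile(t[:,2],95).round(1))
for n,(x,y),r in(('glass',(490,320),45),('dish',(554,-493),45),('bur',(479,470),75)):
    t=w[(np.hypot(w[:,0]-x,w[:,1]-y)<r)&(w[:,2]>11)];print(n,t.mean(0).round(1))
cv2.imwrite('pics/t3.png',cv2.resize(px[150:300,130:530],(800,300),interpolation=2)[...,::-1])
E
python3 chk.py
```

```text
clock: 38.75
tool_pos: [0.4054, 0.0159, 0.2687]
orientation: [179.9, -0.0, 109.1]
force: [-0.2, -0.2, -0.3]
opening: 0.0615
bottle 55 [ 628.8 -150.1   76. ] [22. 22.] 63.5 pan frame [-33.7  47.7] z50 80.2 z95 89.1
steel 204 [ 563.7 -174.6   62.2] [38. 39.] 63.3 pan frame [36.  45.7] z50 62.4 z95 67.5
arch 201 [566.3 -83.   31.6] [56. 54.] 22.3 pan frame [  3.9 -40.3] z50 31.4 z95 37.5
squat 261 [612.4  78.9  39.2] [45. 45.] 33.6 pan frame [ 1.2 61.8] z50 39.3 z95 45.0
quad 161 [579.8 168.8  29.7] [60. 25.] 19.3 pan frame [  3.9 -33.1] z50 29.2 z95 35.9
glass [490.  324.1  53.1]
dish [ 555.7 -495.7   18.3]
bur [478.  466.6  38.8]
```

Everything measures inside its compartment at the right height, and the bystanders haven't moved. Handing in.

```bash
python3 -c "
from plant import *
print(close_job())"
```

```text
the job is handed in; nothing more can be done
None
```

I made up both pans and handed the job in at about 39 s of the 128 s allowed. All five things measured inside their limits in the last overhead check. `close_job()` reports no verdict, so that check is my only evidence.

| Thing | Pan | Position in pan frame (x, y) |
|---|---|---|
| Arch model | wide, big compartment | about (4, −36) mm, teeth up |
| Dropper bottle | wide, −x small compartment | (−34, 48) mm |
| Steel-capped jar | wide, +x small compartment | (36, 46) mm |
| Quadrant model | narrow, longer compartment | (4, −33) mm, teeth up |
| Squat jar | narrow, other compartment | (1, 62) mm |

- **Heights:** tops are where they should be for things standing on the 4 mm floors, to within camera noise. For example, the steel cap's top read 62 mm, as expected.
- **Bystanders:** the glass, bur block and dish are within about 1 mm of their starting readings. The gripper was empty and clear of everything at hand-in.
- **Arch figure:** the raw reading was (4, −40) mm, but it covers only the tooth tops. The figure in the table is my correction to the model's origin.
- **Squat jar release:** the force read about 3–4 N as the fingers opened, perhaps a light touch on the pan wall. The jar was still upright and centred afterwards.
- **Last picture not seen:** I had reached the 16-picture limit, so the final check rests on the depth numbers only. The view just before it showed everything upright, with the two wide-pan small compartments partly hidden by the arm.

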